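# Hang the round dipping basket on the sprung hook

### The arm

A 6-joint arm with a two-finger parallel gripper is mounted at the origin on a cart in front of the work surface, level with it; the furniture and walls round the work are solid. World frame = base frame: x ahead of the robot, y to its left, z up, the work surface at z = 0. Lengths are in m, angles in rad, forces in N, time in s.
With the tool pointing down it reaches from about 0.35 to 0.85 m from the base axis. Payload 8.1 kg.
Tool frame: the origin (TCP) lies on the centre line of the jaws, within the pads' length; the fingertips stand 25 mm ahead of it and the grasp point (between the pads) lies 6 mm ahead of it; z points along the fingers, y is the line along which they close (so a half turn about z gives the same grasp; the last joint's range is limited). The gripper opens to 93 mm and grips with 3 to 60 N. Pads are 15 mm wide; open, the fingers measure 128 mm over their backs; the gripper's body (75 mm by 188 mm) begins 65 mm behind the grasp point.
Start: joints at [1.019, 0.13, 1.488, -0, 1.523, -0.085], TCP at [0.27, 0.536, 0.244] pointing down, gripper open.
Joint ranges: [-2.96, 2.96], [-0.89, 2.26], [0.02, 2.5], [-1.34, 4.48], [0, 2.73], [-2.66, 2.66]. Speed limits (rad/s): [2.39, 2.39, 2.79, 3.14, 3.14, 3.14].

### API

Orientations are given as a unit quaternion [x, y, z, w].
In Python, from bench import ctrl gives the robot as it stands.
- The arm moves only by the tool servo_tool, never from a script. Its argument "deltas" is a list of rows, each a list of 7 numbers: the shift along the tool's x, y, z in m, then the turn, a rotation vector about the tool's x, y, z in rad, then the opening, from -1 (shut) to 1 (fully open). In form: [[dx, dy, dz, rx, ry, rz, gripper], ...]. A call has exactly 10 rows; each row is the pose to reach, as a shift and turn from the pose commanded when the call began, along the tool's axes at that moment; what a row does not reach only later rows make up. A row lasts 1/8 s, in which the tool goes at most 62.5 mm and 10.7 degrees, less where a joint would pass 70% of its speed; a pose out of reach is approached as far as the arm can. A call with a gripper value outside its range is refused whole. The fingers move at their own pace and stop on an object; "grip_force" is the grip in N (left out, the last holds). Time passes only in rows, so rows that repeat a pose let the fingers close, or fill a call up. It gives the time, the measured TCP pose, the force, the opening and the grip force at its end, in the units of the state.
- ctrl.observe(): the state, without advancing time (a new reading comes with each control period).
- ctrl.get_image(name): name is "side" or "top"; returns (picture, depth): 384x512x3 uint8, red, green, blue; 384x512 float32, m along the optical axis (not along the pixel's ray), 0 where there is no reading.
- ctrl.get_calibration(name): a dict with "fovy" (degrees; the focal length in pixels is half the picture's height over the tangent of half this angle, whatever the lens; pixels are square), "cx", "cy" (the principal point, pixels), "distortion" ([k1, k2, p1, p2, k3] as OpenCV has them; the pictures are not rectified), "origin" and "orientation" of the camera in the world. Camera axes: x right, y down, z forward; pixel columns grow to the right and rows downward; lengths in m; the calibration is good to about 2 mm. A picture is of the moment at which its call begins. get_calibration takes no time and is no camera call.
- ctrl.close_job(): hands the job in; it is judged then, once.
The state is a dict: "time_s": time; "qpos": joint angles; "dq": joint speeds; "effort": joint torques, N m; "eef_pos": TCP position; "tcp_rot": TCP orientation; "force": force on the tool from outside, world axes, zero at the start; "torque": the same for the moment, N m; "grip_width": finger opening in m; "grip_force": force on a finger pad.
Only numpy, scipy, OpenCV 4.12 (cv2) and the standard library are available. Lean on these libraries where they do the work, as an engineer would, in place of code of your own. Each camera call takes 0.05 s, during which the arm holds its last target. There are 200 camera calls.

### The job

Take the sprung hook of the small hoist by its black knob, pull it down, run it sideways under the handle of the round basket and let it rise again, so that the spring lifts the round basket off the bench and it hangs from the hook with the hook fully up. The basket is to stay standing on the bench until the hook lifts it; leave the square basket standing where it is.

Things in the scene. Friction and masses are not known exactly. Their poses are not given: they have to be found in the camera images.
- hook_knob (a point): Mid-grip of the black knob (upright stem 20 mm dia., clear 15 mm up and down; flange 30 mm dia., top at +29 mm), 271 mm over the bench when up. Frame: z up, y along the rails, x level to the rig. Steel arm under it, top at -25 mm, runs +x; trolley 110 mm behind, top +42. Twin hook straight below, 8 mm bar, in the y-z plane: tips y +-42, tops -94 mm; throats y +-12 to 26, bar top -112 mm; underside -120 mm.
- hook_lift (a joint): Downward travel of the hook: 0 m fully up, 0.10 stop. Spring pull up 5 N (top) to 8.5 N (bottom), damping 25 N per m/s; let go, it rises by itself and lifts a basket 39 mm. Over 0.065 its tips pass under a basket handle; at 0.10 it clears the rims by 11 mm. It also slides freely (1 to 2 N) along the knob's y, 110 mm either side of the rails' middle, stays there, and cannot turn.
- round_basket: ROUND steel basket to hang, 64 mm dia., 40 mm tall, 0.14 to 0.28 kg, 85 to 105 mm from the rails' middle, either side. Origin: centre of underside, z up. Rigid arched handle of 6 mm rod in its x-z plane: legs at x +-32 mm, rod top 126 mm high at x = 0, underside 120 (114 at x +-20). The hook enters below it along y; the rod (y = 0) must end between shank and tip, best 20 mm from the shank axis.
- square_basket: SQUARE steel basket, 62 x 62 mm, 40 mm tall, with the same kind of arched wire handle, on the other side of the hook: leave it. Origin: centre of its underside, z up, handle in its x-z plane, 126 mm high.

How it is judged:
By the outcome, as a careful person would: the job done as asked, in the order asked, and still so for the second after the job is handed in, with the robot touching nothing.
It also fails if it takes over 45 s, if anything falls off the work surface, if the arm or the gripper's body presses on something with over 40 N, if the wrist force passes 120 N, or if a joint passes its speed limit or range.

## Working session

There is one attempt and no reset: what is moved stays moved. The work goes in short steps, Python scripts to look and compute and a tool call to move; the robot and the scene stay as the last step left them, time stands still between calls to the robot, and variables do not carry over. Pictures are saved under pics/ and viewed, at most 10 in all, crops included, and the job is handed in when it is done.

Besides the shell and the picture viewer there is one more tool, called after "Emit:" as name([rows], argument=value, ...), one row to a line, values as JSON. servo_tool: Moves the arm, as the interface text tells. Its arguments: {"type":"object","properties":{"deltas":{"type":"array"},"grip_force":{"type":"number"}},"required":["deltas"]}

```bash
mkdir -p pics
cat > h.py <<'E'
import numpy as np, cv2
from bench import ctrl
from scipy.spatial.transform import Rotation as R
def cal(n):
    c=ctrl.get_calibration(n); f=192/np.tan(np.radians(c["fovy"])/2)
    K=np.array([[f,0,c["cx"]],[0,f,c["cy"]],[0,0,1]])
    o=np.array(c["orientation"],float)
    M=R.from_quat(o).as_matrix() if o.size==4 else o.reshape(3,3)
    return K,np.array(c["distortion"],float),np.array(c["origin"]),M
def cloud(n,d):
    K,D,o,M=cal(n); v,u=np.mgrid[0:384,0:512]
    p=cv2.undistortPoints(np.stack([u,v],-1).reshape(-1,1,2).astype(np.float64),K,D).reshape(384,512,2)
    P=np.dstack([p,np.ones((384,512))])*d[...,None]
    return P@M.T+o
def ray(n,u,v,z):
    K,D,o,M=cal(n); p=cv2.undistortPoints(np.array([[[u,v]]],float),K,D).ravel()
    r=M@np.array([p[0],p[1],1]); return o+r*(z-o[2])/r[2]
def proj(n,P):
    K,D,o,M=cal(n); return cv2.projectPoints((np.atleast_2d(P)-o)@M,np.zeros(3),np.zeros(3),K,D)[0].reshape(-1,2)
E
python3 - <<'E'
from h import *
for n in("side","top"):
    im,d=ctrl.get_image(n); np.savez(f"{n}0.npz",im=im,d=d)
    cv2.imwrite(f"pics/{n}0.png",cv2.resize(im[...,::-1],(800,600)))
    print(n,cal(n))
print(ctrl.observe())
E
```

```text
side (array([[430.46546971,   0.        , 255.05937297],
       [  0.        , 430.46546971, 195.96737708],
       [  0.        ,   0.        ,   1.        ]]), array([-0.00044217,  0.        ,  0.        ,  0.        ,  0.        ]), array([ 0.40790999, -0.51850698,  0.62900859]), array([[ 0.97622891, -0.10186293,  0.19131405],
       [-0.21665073, -0.48422987,  0.84769328],
       [ 0.00629146, -0.86899101, -0.49478788]]))
top (array([[396.82333823,   0.        , 264.20409104],
       [  0.        , 396.82333823, 189.19778599],
       [  0.        ,   0.        ,   1.        ]]), array([-0.12740349,  0.        ,  0.        ,  0.        ,  0.        ]), array([0.51956304, 0.28539124, 1.02263978]), array([[ 0.02132711, -0.99721071,  0.0715259 ],
       [-0.99899261, -0.02408123, -0.03786643],
       [ 0.03948324, -0.07064626, -0.99671971]]))
{'time_s': 0.1, 'qpos': array([ 1.01859716e+00,  1.31088337e-01,  1.48914869e+00,  2.80014318e-05,
        1.52298281e+00, -8.54253714e-02]), 'dq': array([-0.00066455, -0.00156229, -0.00281752, -0.00035998, -0.00324592,
        0.00045997]), 'effort': array([ 1.04363338e-03, -5.61336565e+01, -4.93100595e+01,  7.69380759e-02,
        2.90670712e-02, -7.45063608e-05]), 'eef_pos': array([0.26974887, 0.53543222, 0.2427026 ]), 'tcp_rot': array([ 2.31274503e-01,  9.72888196e-01, -7.68209991e-04, -2.68290667e-04]), 'force': array([ 0.48271593,  0.39377977, -1.00017687]), 'torque': array([-0.02766234,  0.06108451, -0.00422665]), 'grip_force': 0.0, 'grip_width': 0.09335200209265945}
```

View pics/side0.png

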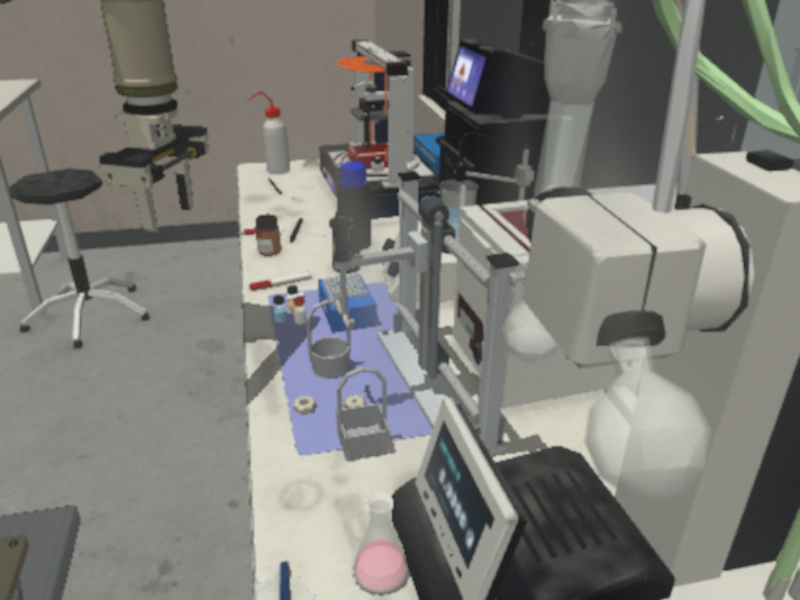

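View pics/top0.png

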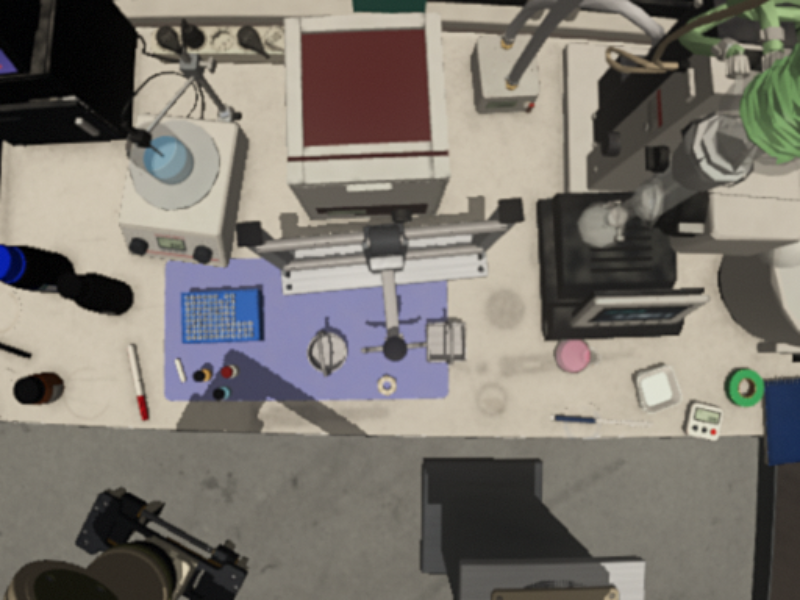

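The side view shows the knob at about (345,262), the round basket at (330,355) and the square one at (363,430). In the top view the knob is at (395,347), the round basket at (328,350) on the +y side and the square one at (445,340).

```bash
cat > m.py <<'E'
from h import *
def crop(P,lo,hi): 
    m=np.all((P>lo)&(P<hi),-1)&np.isfinite(P).all(-1); return m,P[m]
T=np.load("top0.npz");S=np.load("side0.npz")
PT=cloud("top",T["d"]);PS=cloud("side",S["d"])
c=ray("top",253,222,.30);print("knob ray z.30",c)
for n,P in(("top",PT),("side",PS)):
    m,Q=crop(P,c+[-.04,-.04,-.06],c+[.04,.04,.05]); 
    v,u=np.nonzero(m); print(n,len(Q),Q.min(0),Q.max(0)); f=Q[Q[:,2]>.285]; print(" flange",len(f),f.mean(0) if len(f) else 0, f.min(0) if len(f) else 0,f.max(0) if len(f) else 0)
    # all things between 3mm and 160
    for nm,y0,y1 in(("round",.05,.17),("square",-.17,-.05)):
        m,Q=crop(P,[c[0]-.1,c[1]+y0,.02],[c[0]+.08,c[1]+y1,.16])
        print(n,nm,len(Q),Q.min(0).round(3),Q.max(0).round(3))
        for z0,z1 in((.02,.05),(.05,.09),(.09,.112),(.112,.14)):
            q=Q[(Q[:,2]>z0)&(Q[:,2]<z1)]
            if len(q)>4:
                e=q[:,:2]-q[:,:2].mean(0);d=np.linalg.svd(e,full_matrices=False)[2][0]
                print("  ",z0,len(q),q.mean(0).round(4),"rng",np.ptp(q,axis=0).round(3),"mid",((q.min(0)+q.max(0))/2).round(4),"dir",np.degrees(np.arctan2(d[1],d[0])).round(1))
# rig yaw: arm direction (top z~.246, beyond knob) & rail
m,Q=crop(PT,c+[.03,-.05,-.07],c+[.09,.05,-.03]);
if len(Q)>5:
    print("arm",len(Q),Q.mean(0),"vs knob", Q.ptp(0) if hasattr(Q,'ptp') else 0)
    k=np.polyfit(Q[:,0],Q[:,1],1);print("arm yaw",np.degrees(np.arctan(k[0])))
E
python3 m.py
```

```text
knob ray z.30 [0.51121933 0.27702104 0.3       ]
top 323 [0.49477536 0.26404992 0.24227607] [0.54974276 0.29159149 0.30294139]
 flange 208 [0.50902989 0.27762997 0.29896784] [0.49477536 0.26404992 0.29439861] [0.52389697 0.29159149 0.30294139]
top round 210 [0.465 0.352 0.02 ] [0.53  0.414 0.131]
   0.02 125 [0.4973 0.3873 0.0379] rng [0.064 0.062 0.025] mid [0.4982 0.3834 0.0324] dir 101.1
   0.05 8 [0.4913 0.379  0.0707] rng [0.063 0.011 0.037] mid [0.4982 0.3801 0.0711] dir -170.5
   0.09 19 [0.4966 0.3822 0.1061] rng [0.064 0.015 0.022] mid [0.4974 0.3826 0.101 ] dir -170.1
   0.112 58 [0.499  0.383  0.1227] rng [0.05  0.011 0.018] mid [0.4975 0.3837 0.1222] dir -170.5
top square 235 [0.484 0.162 0.02 ] [0.551 0.225 0.127]
   0.02 143 [0.518  0.1913 0.0377] rng [0.065 0.064 0.025] mid [0.5174 0.1937 0.033 ] dir -106.3
   0.05 9 [0.514  0.1953 0.0735] rng [0.066 0.005 0.032] mid [0.5175 0.1957 0.074 ] dir -176.8
   0.09 18 [0.5238 0.194  0.1057] rng [0.065 0.009 0.019] mid [0.5176 0.1935 0.1022] dir -176.6
   0.112 65 [0.5163 0.1935 0.1221] rng [0.05  0.008 0.015] mid [0.5176 0.19
[... 472 characters left out ...]
7 [0.4812 0.3801 0.1015] rng [0.067 0.014 0.02 ] mid [0.4986 0.3825 0.1016] dir -171.9
   0.112 47 [0.4914 0.382  0.1223] rng [0.047 0.014 0.015] mid [0.4968 0.3821 0.1207] dir -169.1
side square 787 [0.486 0.161 0.02 ] [0.553 0.227 0.128]
   0.02 564 [0.521  0.1911 0.0329] rng [0.066 0.066 0.03 ] mid [0.5196 0.1941 0.035 ] dir -96.9
   0.05 84 [0.5203 0.1938 0.0707] rng [0.067 0.01  0.039] mid [0.5194 0.194  0.0701] dir -176.7
   0.09 56 [0.517  0.1937 0.101 ] rng [0.066 0.008 0.022] mid [0.52   0.1939 0.101 ] dir -176.9
   0.112 83 [0.5197 0.1943 0.121 ] rng [0.052 0.01  0.016] mid [0.5201 0.195  0.1203] dir 3.2
arm 252 [0.57125306 0.28480552 0.24529337] vs knob 0
arm yaw 6.278041220777593
```

Emit:
servo_tool([
  [-0.01,-0.005,-0.01,0,-0.08,0,1],
  [-0.02,-0.01,-0.02,0,-0.16,0,1],
  [-0.03,-0.015,-0.03,0,-0.24,0,1],
  [-0.04,-0.02,-0.04,0,-0.32,0,1],
  [-0.05,-0.025,-0.05,0,-0.4,0,1],
  [-0.06,-0.03,-0.06,0,-0.48,0,1],
  [-0.07,-0.035,-0.06,0,-0.56,0,1],
  [-0.08,-0.04,-0.06,0,-0.64,0,1],
  [-0.09,-0.045,-0.06,0,-0.7,0,1],
  [-0.09,-0.045,-0.06,0,-0.7,0,1],
])

```text
time_s: 1.35
eef_pos: [0.3295, 0.4547, 0.3021]
tcp_rot: [0.216, 0.914, -0.08, 0.333]
force: [0.5, -0.4, -0.1]
grip_width: 0.0931
grip_force: 0.0
```

```bash
cat > s.py <<'E'
from h import *
import sys
s=ctrl.observe();M=R.from_quat(s["tcp_rot"]).as_matrix()
print(s["time_s"],s["qpos"].round(3),s["eef_pos"].round(4),s["force"].round(1),s["grip_width"],s["grip_force"]);print(M.round(3))
def goal(p,Mg): print("d",(M.T@(np.array(p)-s["eef_pos"])).round(4),"rot",R.from_matrix(M.T@Mg).as_rotvec().round(4))
def tool(az,tilt):
    a,t=np.radians(az),np.radians(tilt)
    z=np.array([np.cos(a)*np.cos(t),np.sin(a)*np.cos(t),-np.sin(t)]);y=np.array([-np.sin(a),np.cos(a),0]);return np.c_[np.cross(y,z),y,z]
def at(k,back,az,tilt): Mg=tool(az,tilt); goal(np.array(k)-(.006+back)*Mg[:,2],Mg)
E
python3 - <<'E'
from s import *
at([.5095,.278,.271],.1,-27,15)
E
```

```text
1.35 [ 1.257  0.066  1.601 -0.69   1.597  0.177] [0.3295 0.4547 0.3021] [ 0.5 -0.4 -0.1] 0.09308614010045493 0.0
[[-0.684  0.449  0.575]
 [ 0.342  0.893 -0.291]
 [-0.644 -0.003 -0.765]]
d [-0.1029 -0.0764  0.0918] rot [ 0.0029 -0.609   0.0053]
```

Run:
```python
from s import *
at([.5095,.278,.271],.1,-27,22)
```

```text
1.35 [ 1.257  0.066  1.601 -0.69   1.597  0.177] [0.3295 0.4547 0.3021] [ 0.5 -0.4 -0.1] 0.09308614010045493 0.0
[[-0.684  0.449  0.575]
 [ 0.342  0.893 -0.291]
 [-0.644 -0.003 -0.765]]
d [-0.1139 -0.0764  0.085 ] rot [ 0.0025 -0.4868  0.0054]
```

Emit:
servo_tool([
  [-0.014,-0.009,0.01,0,-0.06,0,1],
  [-0.028,-0.018,0.02,0,-0.12,0,1],
  [-0.042,-0.028,0.03,0,-0.18,0,1],
  [-0.056,-0.038,0.042,0,-0.24,0,1],
  [-0.07,-0.047,0.053,0,-0.3,0,1],
  [-0.085,-0.057,0.064,0,-0.36,0,1],
  [-0.1,-0.067,0.075,0,-0.43,0,1],
  [-0.114,-0.0765,0.085,0.0025,-0.487,0.005,1],
  [-0.114,-0.0765,0.085,0.0025,-0.487,0.005,1],
  [-0.114,-0.0765,0.085,0.0025,-0.487,0.005,1],
])

```text
time_s: 2.6
eef_pos: [0.4224, 0.3235, 0.3124]
tcp_rot: [0.195, 0.806, -0.129, 0.543]
force: [0.4, -0.4, 0.2]
grip_width: 0.0931
grip_force: 0.0
```

Run:
```python
from s import *
at([.5095,.278,.271],0,-27,22)
ims=[]
for n in("top","side"):
    im,d=ctrl.get_image(n)
    P=cloud(n,d); m=np.all(abs(P-[.51,.278,.27])<[.025,.025,.04],-1); print(n,m.sum(),P[m&(P[...,2]>.29)].mean(0))
    u,v=proj(n,[.5,.3,.2])[0].astype(int); ims.append(cv2.resize(im[max(v-75,0):v+75,u-67:u+67][...,::-1],(400,448)))
cv2.imwrite("pics/c1.png",np.hstack(ims))
```

```text
2.6 [ 1.194 -0.04   1.949 -1.176  1.528  0.352] [0.4224 0.3235 0.3124] [ 0.4 -0.4  0.2] 0.09310063518892157 0.0
[[-0.334  0.455  0.826]
 [ 0.174  0.891 -0.42 ]
 [-0.926  0.004 -0.376]]
d [ 0.0014 -0.0011  0.1006] rot [ 0.0006 -0.0019 -0.0036]
top 257 [0.50898754 0.27766282 0.29901223]
side 422 [0.51075988 0.27441866 0.29762987]
```

View pics/c1.png

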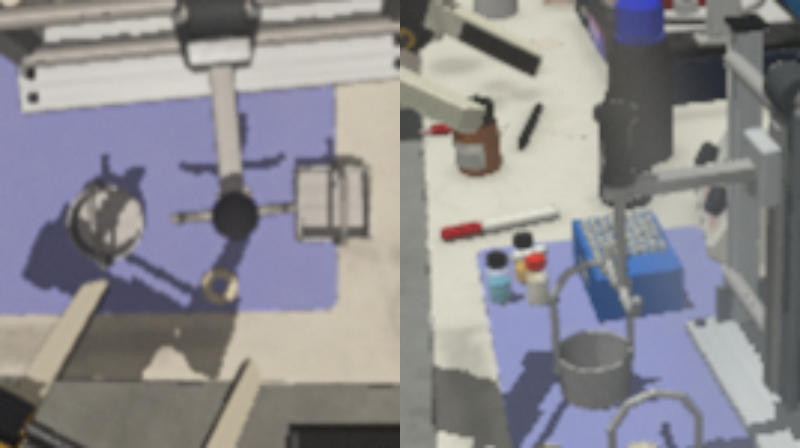

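Emit:
servo_tool([
  [0.001,-0.001,0.015,0,0,0,1],
  [0.001,-0.001,0.03,0,0,0,1],
  [0.001,-0.001,0.045,0,0,0,1],
  [0.001,-0.001,0.06,0,0,0,1],
  [0.001,-0.001,0.075,0,0,0,1],
  [0.001,-0.001,0.09,0,0,0,1],
  [0.001,-0.001,0.1,0,0,0,1],
  [0.001,-0.001,0.1,0,0,0,1],
  [0.001,-0.001,0.1,0,0,0,0.5],
  [0.001,-0.001,0.1,0,0,0,0],
], grip_force=30)

```text
time_s: 3.95
eef_pos: [0.5041, 0.2806, 0.2739]
tcp_rot: [0.194, 0.806, -0.129, 0.544]
force: [1.0, 1.2, -0.3]
grip_width: 0.0776
grip_force: 0.0
```

Emit:
servo_tool([
  [0,0,0,0,0,0,-0.3],
  [0,0,0,0,0,0,-0.4],
  [0,0,0,0,0,0,-0.5],
  [0,0,0,0,0,0,-0.6],
  [0,0,0,0,0,0,-0.8],
  [0,0,0,0,0,0,-1],
  [0,0,0,0,0,0,-1],
  [0,0,0,0,0,0,-1],
  [0,0,0,0,0,0,-1],
  [0,0,0,0,0,0,-1],
], grip_force=30)

```text
time_s: 5.2
eef_pos: [0.5044, 0.2802, 0.2737]
tcp_rot: [0.194, 0.806, -0.13, 0.544]
force: [2.2, 1.2, -1.0]
grip_width: 0.0191
grip_force: 30.0
```

Run:
```python
from s import *
im,d=ctrl.get_image("top");P=cloud("top",d); m=np.all(abs(P-[.51,.278,.30])<[.025,.025,.012],-1)&(im.max(-1)<90); print(P[m].mean(0))
dn=lambda v:print((M.T@np.array(v)).round(4))
dn([0,0,-.085]); dn(np.array([-.11,.994,0])*.0857)
```

```text
5.2 [ 1.002 -0.013  2.003 -1.252  1.333  0.364] [0.5044 0.2802 0.2737] [ 2.2  1.2 -1. ] 0.019050936690758805 29.999806880950928
[[-0.332  0.454  0.826]
 [ 0.172  0.891 -0.42 ]
 [-0.927  0.003 -0.374]]
[0.50931931 0.27712609 0.29874825]
[ 0.0788 -0.0002  0.0318]
[ 0.0178  0.0716 -0.0436]
```

Emit:
servo_tool([
  [0.005,0,0.002,0,0,0,-1],
  [0.01,0,0.004,0,0,0,-1],
  [0.015,0,0.006,0,0,0,-1],
  [0.02,0,0.008,0,0,0,-1],
  [0.025,0,0.01,0,0,0,-1],
  [0.03,0,0.012,0,0,0,-1],
  [0.035,0,0.014,0,0,0,-1],
  [0.04,0,0.016,0,0,0,-1],
  [0.04,0,0.016,0,0,0,-1],
  [0.04,0,0.016,0,0,0,-1],
])

```text
time_s: 6.5
eef_pos: [0.5044, 0.2803, 0.2318]
tcp_rot: [0.195, 0.805, -0.13, 0.545]
force: [-2.3, -0.8, 6.9]
grip_width: 0.0191
grip_force: 30.0
```

Run:
```python
from s import *
dn=lambda v:print((M.T@np.array(v)).round(4))
dn([.5044-s["eef_pos"][0],.2802-s["eef_pos"][1],.1887-s["eef_pos"][2]])
im,d=ctrl.get_image("top");P=cloud("top",d); m=np.all(abs(P-[.51,.278,.275])<[.025,.025,.035],-1)&(im.max(-1)<90); print(P[m].mean(0))
```

```text
6.5 [ 1.003  0.061  2.018 -1.275  1.308  0.454] [0.5044 0.2803 0.2318] [-2.3 -0.8  6.9] 0.01910102623813355 30.002958476543427
[[-0.33   0.455  0.827]
 [ 0.172  0.89  -0.421]
 [-0.928  0.003 -0.373]]
[ 0.04   -0.0002  0.0161]
[0.50910923 0.27762441 0.2569426 ]
```

Emit:
servo_tool([
  [0.005,0,0.002,0,0,0,-1],
  [0.01,0,0.004,0,0,0,-1],
  [0.015,0,0.006,0,0,0,-1],
  [0.02,0,0.008,0,0,0,-1],
  [0.025,0,0.01,0,0,0,-1],
  [0.03,0,0.012,0,0,0,-1],
  [0.035,0,0.014,0,0,0,-1],
  [0.04,0,0.016,0,0,0,-1],
  [0.04,0,0.016,0,0,0,-1],
  [0.04,0,0.016,0,0,0,-1],
])

```text
time_s: 7.8
eef_pos: [0.5044, 0.2805, 0.189]
tcp_rot: [0.195, 0.805, -0.13, 0.545]
force: [-4.0, -0.8, 8.4]
grip_width: 0.0191
grip_force: 30.0
```

Run:
```python
from s import *
dn=lambda v:print((M.T@np.array(v)).round(4))
dn(np.array([-.11,.994,0])*.0857)
ims=[]
for n in("top","side"):
    im,d=ctrl.get_image(n)
    if n=="top":
        P=cloud("top",d); m=np.all(abs(P-[.51,.278,.225])<[.025,.025,.04],-1)&(im.max(-1)<90)&(P[...,2]>.2); print(P[m].mean(0))
    u,v=proj(n,[.5,.3,.15])[0].astype(int); ims.append(cv2.resize(im[max(v-75,0):v+75,u-67:u+67][...,::-1],(400,448)))
cv2.imwrite("pics/c2.png",np.hstack(ims))
```

```text
7.8 [ 1.003  0.147  2.023 -1.3    1.283  0.545] [0.5044 0.2805 0.189 ] [-4.  -0.8  8.4] 0.01909578054816306 30.00332683324814
[[-0.33   0.455  0.827]
 [ 0.172  0.89  -0.421]
 [-0.928  0.003 -0.372]]
[ 0.0178  0.0716 -0.0437]
[0.50926838 0.27712955 0.21423837]
```

View pics/c2.png

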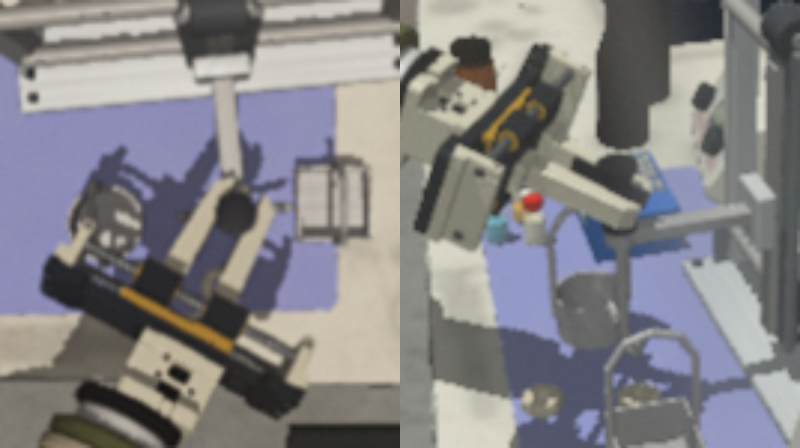

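Emit:
servo_tool([
  [0.001,0.004,-0.0024,0,0,0,-1],
  [0.002,0.008,-0.005,0,0,0,-1],
  [0.003,0.012,-0.0073,0,0,0,-1],
  [0.004,0.016,-0.0098,0,0,0,-1],
  [0.005,0.02,-0.0122,0,0,0,-1],
  [0.006,0.024,-0.0146,0,0,0,-1],
  [0.007,0.028,-0.0171,0,0,0,-1],
  [0.008,0.032,-0.0195,0,0,0,-1],
  [0.009,0.036,-0.022,0,0,0,-1],
  [0.009,0.036,-0.022,0,0,0,-1],
])

```text
time_s: 9.15
eef_pos: [0.4994, 0.3238, 0.189]
tcp_rot: [0.195, 0.805, -0.13, 0.545]
force: [-6.2, 0.7, 8.7]
grip_width: 0.0193
grip_force: 30.0
```

Run:
```python
from s import *
print((M.T@(np.array([.5044,.2805,.189])+np.array([-.11,.994,0])*.0857-s["eef_pos"])).round(4))
```

```text
9.15 [ 1.057  0.235  1.921 -1.269  1.329  0.543] [0.4994 0.3238 0.189 ] [-6.2  0.7  8.7] 0.0192557527276125 30.004263818264008
[[-0.33   0.455  0.827]
 [ 0.173  0.891 -0.421]
 [-0.928  0.004 -0.373]]
[ 0.0086  0.0353 -0.0213]
```

Emit:
servo_tool([
  [0.001,0.004,-0.0024,0,0,0,-1],
  [0.002,0.008,-0.005,0,0,0,-1],
  [0.003,0.012,-0.0073,0,0,0,-1],
  [0.004,0.016,-0.0098,0,0,0,-1],
  [0.005,0.02,-0.0122,0,0,0,-1],
  [0.006,0.024,-0.0146,0,0,0,-1],
  [0.007,0.028,-0.0171,0,0,0,-1],
  [0.008,0.032,-0.0195,0,0,0,-1],
  [0.0087,0.0353,-0.0215,0,0,0,-1],
  [0.0087,0.0353,-0.0215,0,0,0,-1],
])

```text
time_s: 10.4
eef_pos: [0.4945, 0.3657, 0.1888]
tcp_rot: [0.195, 0.805, -0.13, 0.545]
force: [-7.1, 0.4, 8.6]
grip_width: 0.019
grip_force: 30.0
```

Run:
```python
from s import *
ims=[]
r=np.array([-.11,.994,0])
for n in("top","side"):
    im,d=ctrl.get_image(n); P=cloud(n,d)
    if n=="top":
        m=np.all(abs(P-[.50,.363,.215])<[.03,.03,.03],-1)&(im.max(-1)<90)&(P[...,2]>.205); k=P[m].mean(0);print("knob",k)
    for z0,z1 in((.015,.045),(.1,.135)):
        m=np.all(abs(P-[.498,.383,.1])<[.04,.05,.09],-1)&(P[...,2]>z0)&(P[...,2]<z1)
        q=P[m]; print(n,z0,m.sum(),q.mean(0).round(4) if m.any() else 0,((q.min(0)+q.max(0))/2).round(4) if m.any() else 0)
    u,v=proj(n,[.5,.36,.13])[0].astype(int); ims.append(cv2.resize(im[max(v-75,0):v+75,u-67:u+67][...,::-1],(400,448)))
cv2.imwrite("pics/c3.png",np.hstack(ims))
```

```text
10.4 [ 1.102  0.319  1.816 -1.243  1.371  0.536] [0.4945 0.3657 0.1888] [-7.1  0.4  8.6] 0.019008531014251463 30.003945529460907
[[-0.331  0.455  0.827]
 [ 0.173  0.89  -0.421]
 [-0.928  0.004 -0.373]]
knob [0.49962474 0.36184203 0.21395733]
top 0.015 60 [0.5027 0.3966 0.0351] [0.4995 0.3849 0.03  ]
top 0.1 34 [0.4935 0.3821 0.1127] [0.4973 0.3828 0.1136]
side 0.015 415 [0.498  0.38   0.0304] [0.4996 0.3837 0.0299]
side 0.1 121 [0.4985 0.3747 0.1174] [0.499  0.3745 0.1175]
```

View pics/c3.png

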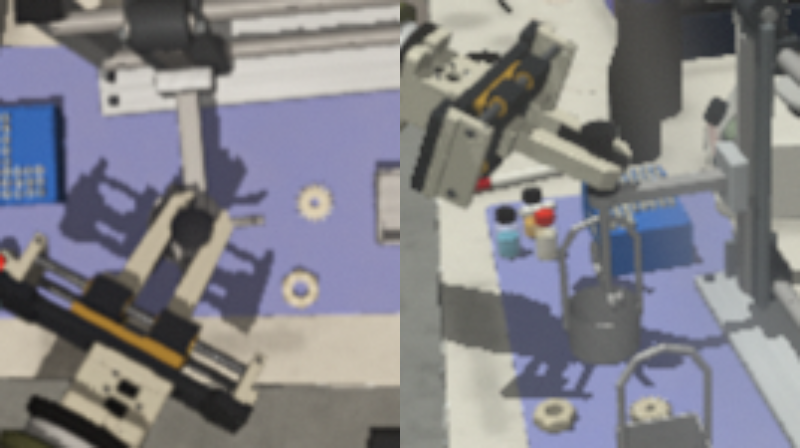

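Emit:
servo_tool([
  [-0.004,0,-0.0016,0,0,0,-1],
  [-0.008,0,-0.0032,0,0,0,-1],
  [-0.012,0,-0.0048,0,0,0,-1],
  [-0.016,0,-0.0064,0,0,0,-1],
  [-0.02,0,-0.008,0,0,0,-1],
  [-0.024,0,-0.0096,0,0,0,-1],
  [-0.028,0,-0.0112,0,0,0,-1],
  [-0.032,0,-0.0129,0,0,0,-1],
  [-0.035,0,-0.0141,0,0,0,-1],
  [-0.038,0,-0.0153,0,0,0,-1],
])

```text
time_s: 11.75
eef_pos: [0.4945, 0.3653, 0.2296]
tcp_rot: [0.195, 0.805, -0.13, 0.545]
force: [-5.2, 1.2, 5.1]
grip_width: 0.0195
grip_force: 30.0
```

Emit:
servo_tool([
  [-0.002,0,-0.0008,0,0,0,-1],
  [-0.004,0,-0.0016,0,0,0,-1],
  [-0.006,0,-0.0024,0,0,0,-1],
  [-0.008,0,-0.0032,0,0,0,-1],
  [-0.01,0,-0.004,0,0,0,-1],
  [-0.012,0,-0.0048,0,0,0,-1],
  [-0.014,0,-0.0056,0,0,0,-1],
  [-0.016,0,-0.0064,0,0,0,-1],
  [-0.018,0,-0.0072,0,0,0,-1],
  [-0.02,0,-0.008,0,0,0,-1],
])

```text
time_s: 13.0
eef_pos: [0.4946, 0.3651, 0.2501]
tcp_rot: [0.194, 0.806, -0.13, 0.544]
force: [-5.5, 0.4, 2.9]
grip_width: 0.0193
grip_force: 30.0
```

Run:
```python
from s import *
print((M.T@(np.array([.495,.3655,.2737])-s["eef_pos"])).round(4))
ims=[]
for n in("top","side"):
    im,d=ctrl.get_image(n); P=cloud(n,d)
    u,v=proj(n,[.5,.36,.15])[0].astype(int); ims.append(cv2.resize(im[max(v-75,0):v+75,u-67:u+67][...,::-1],(400,448)))
cv2.imwrite("pics/c4.png",np.hstack(ims))
```

```text
13.0 [ 1.101  0.215  1.807 -1.222  1.408  0.425] [0.4946 0.3651 0.2501] [-5.5  0.4  2.9] 0.019294334731557884 30.0009423494339
[[-0.332  0.455  0.826]
 [ 0.172  0.891 -0.421]
 [-0.927  0.002 -0.374]]
[-0.0219  0.0006 -0.0086]
```

View pics/c4.png

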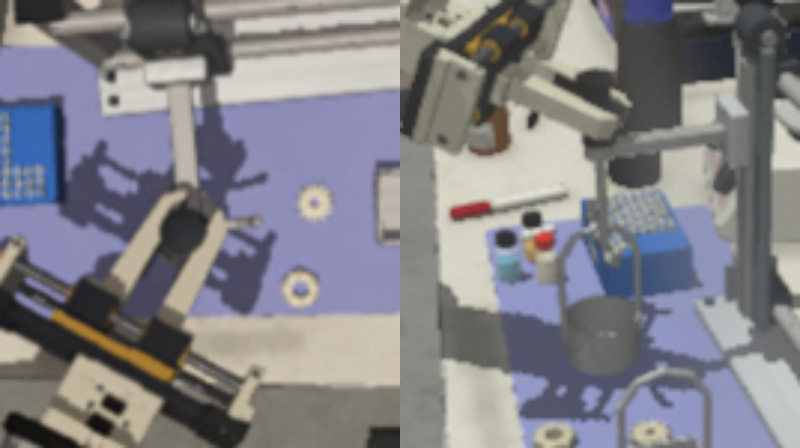

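The basket handle is caught in the hook (side crop about (600,240)) and the basket is off the bench. Continue up.

Emit:
servo_tool([
  [-0.003,0,-0.0012,0,0,0,-1],
  [-0.006,0,-0.0024,0,0,0,-1],
  [-0.009,0,-0.0036,0,0,0,-1],
  [-0.012,0,-0.0048,0,0,0,-1],
  [-0.015,0,-0.006,0,0,0,-1],
  [-0.018,0,-0.0072,0,0,0,-1],
  [-0.02,0,-0.008,0,0,0,-1],
  [-0.0215,0,-0.0086,0,0,0,-1],
  [-0.0215,0,-0.0086,0,0,0,-1],
  [-0.0215,0,-0.0086,0,0,0,-1],
])

```text
time_s: 14.35
eef_pos: [0.4946, 0.365, 0.2733]
tcp_rot: [0.194, 0.806, -0.13, 0.544]
force: [-6.3, 0.4, 3.0]
grip_width: 0.0194
grip_force: 30.0
```

Emit:
servo_tool([
  [0,0,0,0,0,0,-1],
  [0,0,0,0,0,0,-0.7],
  [0,0,0,0,0,0,-0.5],
  [0,0,0,0,0,0,-0.4],
  [0,0,0,0,0,0,-0.2],
  [0,0,0,0,0,0,0],
  [0,0,0,0,0,0,0.2],
  [0,0,0,0,0,0,0.2],
  [0,0,0,0,0,0,0.2],
  [0,0,0,0,0,0,0.2],
])

```text
time_s: 15.6
eef_pos: [0.4948, 0.3651, 0.2733]
tcp_rot: [0.194, 0.806, -0.13, 0.544]
force: [-0.2, 0.8, 0.5]
grip_width: 0.0557
grip_force: 0.0
```

Emit:
servo_tool([
  [0,0,-0.01,0,0,0,0.2],
  [0,0,-0.02,0,0,0,0.2],
  [0,0,-0.03,0,0,0,0.2],
  [0,0,-0.045,0,0,0,0.2],
  [0,0,-0.06,0,0,0,0.2],
  [0,0,-0.075,0,0,0,0.2],
  [0,0,-0.09,0,0,0,0.2],
  [0,0,-0.1,0,0,0,0.2],
  [0,0,-0.11,0,0,0,0.2],
  [0,0,-0.11,0,0,0,0.2],
])

```text
time_s: 16.85
eef_pos: [0.4035, 0.4118, 0.3147]
tcp_rot: [0.194, 0.806, -0.129, 0.544]
force: [-0.4, 0.6, 0.4]
grip_width: 0.0561
grip_force: 0.0
```

Run:
```python
from s import *
ims=[]
for n in("top","side"):
    im,d=ctrl.get_image(n); P=cloud(n,d)
    m=np.all(abs(P-[.50,.363,.28])<[.03,.03,.04],-1)&(im.max(-1)<90)&(P[...,2]>.285); print("knob",P[m].mean(0))
    m=np.all(abs(P-[.498,.383,.1])<[.045,.045,.2],-1)&(P[...,2]>.03)&(P[...,2]<.1); q=P[m]; print(n,"basket",((q.min(0)+q.max(0))/2).round(4),np.percentile(q[:,2],[2,98]).round(3))
    m=np.all(abs(P-[.519,.194,.1])<[.05,.05,.09],-1)&(P[...,2]>.1); q=P[m]; print(n,"square",((q.min(0)+q.max(0))/2).round(4))
    u,v=proj(n,[.5,.32,.15])[0].astype(int); ims.append(cv2.resize(im[max(v-75,0):v+75,u-67:u+67][...,::-1],(400,448)))
cv2.imwrite("pics/c5.png",np.hstack(ims))
```

```text
16.85 [ 1.283  0.174  1.722 -1.15   1.611  0.372] [0.4035 0.4118 0.3147] [-0.4  0.6  0.4] 0.056086204039180874 0.0
[[-0.332  0.454  0.827]
 [ 0.172  0.891 -0.42 ]
 [-0.927  0.003 -0.375]]
knob [0.49990337 0.36071073 0.29891928]
top basket [0.4958 0.3832 0.0693] [0.04  0.081]
top square [0.5176 0.1932 0.1152]
knob [0.49951086 0.35480966 0.29551233]
side basket [0.4982 0.383  0.0688] [0.042 0.092]
side square [0.5201 0.1942 0.1138]
```

View pics/c5.png

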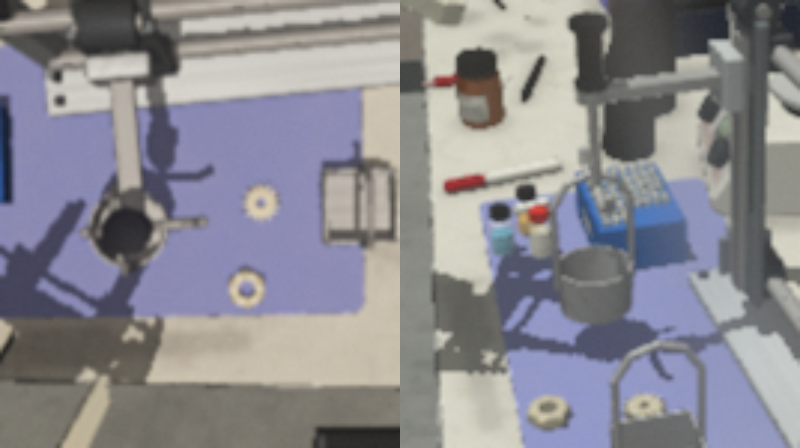

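The knob flange is at 0.299 m, so the hook is fully up. The basket hangs with its underside at about 40 mm, the square basket has not moved, and the gripper is clear.

```bash
python3 -c "
from bench import ctrl
print(ctrl.close_job())"
```

```text
the job is handed in; nothing more can be done
None
```

The round basket hangs from the fully raised hook about 40 mm off the bench, the square basket stands where it was, the gripper is clear, and the job was handed in at about 17 s.

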